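# Set the mixing board out over the balance and hold it

### The arm

A 6-joint arm with a two-finger parallel gripper is mounted at the origin on a cart in front of the work surface, level with it; the furniture and walls round the work are solid. World frame = base frame: x ahead of the robot, y to its left, z up, the work surface at z = 0. Lengths are in mm, angles in degrees, forces in N, time in s.
With the tool pointing down it reaches from about 200 to 875 mm from the base axis. Payload 3.4 kg.
Tool frame: the origin (TCP) lies at the very end of the fingers, on their centre line; the grasp point (between the pads) lies 19 mm behind it; z points along the fingers, y is the direction in which the jaws open and shut (so a half turn about z gives the same grasp; the last joint's range is limited). The gripper opens to 94 mm and grips with 3 to 60 N. Pads are 16 mm wide; open, the fingers measure 119 mm over their backs; the gripper's body (75 mm by 177 mm) begins 78 mm behind the grasp point.
Start: joints at [67.151, 15.808, 86.224, -0, 77.962, -6.933], TCP at [157.705, 552.987, 205.493] pointing down, gripper open.
Joint ranges: [-165.64, 165.64], [-43.16, 119.46], [12.63, 154.43], [-67.54, 247.53], [6.08, 155.33], [-154.97, 154.97]. Speed limits (degrees/s): [147.25, 147.25, 180, 180, 180, 180].

### API

Orientations are given as a 3x3 rotation matrix whose columns are the frame's x, y, z axes.
In Python, from plant import bot, snapshot gives the robot as it stands. The module is installed in compiled form; this text tells all that it offers.
- The arm moves only by the shell command python3 -m crank 'ROWS' [FORCE]. ROWS is JSON, one flat list of numbers, 7 for each row, row after row: the shift along the tool's x, y, z in cm, then the turn, a rotation vector about the tool's x, y, z in degrees, then the closure, from -1 (fully open) to 1 (shut). A call has 1 to 10 rows; each row shifts and turns the commanded pose from where the row before left it, along the tool's axes as they then stand; what a row does not reach is not made up. A row lasts 1/10 s, in which the tool goes at most 50 mm and 8.59 degrees, less where a joint would pass 70% of its speed; a pose out of reach is approached as far as the arm can. A call is refused whole if a number of a shift passes 5 or a number of a turn 8.59, either way. A call with a gripper value outside its range is refused whole. The fingers move at their own pace and stop on an object; FORCE is the grip in N (left out, the last holds). Time passes only in rows, so rows that do not move let the fingers close. It gives the time, the measured TCP pose, the force and the opening at its end, in the units of the state.
- bot.state(): the state, without advancing time (a new reading comes with each control period).
- snapshot(name): name is "side" or "top"; returns a dict with "pixels" (400x640x3 uint8, red, green, blue), "fx", "fy", "cx", "cy" (pixels), "distortion" ([k1, k2, p1, p2, k3] as OpenCV has them; the pictures are not rectified), "R" (3x3) and "t" (3): a world point X has camera coordinates R X + t. Camera axes: x right, y down, z forward; pixel columns grow to the right and rows downward; lengths in mm; the calibration is good to about 2 mm. A picture is of the moment at which its call begins. There is no depth.
- bot.sign_off(): hands the job in, once; it reports no verdict.
The state is a dict: "time_s": time; "qpos": joint angles; "joint_velocities": joint speeds; "tau": joint torques, N m; "eef_pos": TCP position; "tcp_rot": TCP orientation; "contact_force": force on the tool from outside, world axes, zero at the start; "torque": the same for the moment, N m; "gripper_width": finger opening in mm.
Only numpy, scipy, OpenCV 4.12 (cv2) and the standard library are available. Lean on these libraries where they do the work, as an engineer would, in place of code of your own. Each camera call takes 0.05 s, during which the arm holds its last target. There are 200 camera calls.

### The job

The mixing board is about to be scraped out into the beaker on the balance, so first clear the spatula off it: lay it flat in the empty slot of the wooden tool tray with its handle towards the robot, and let go of it. Then take the board by its wooden grip and slide it along its stand, without lifting it, until the dark line across it is level with the end of the stand and its spout is out over the beaker; do not disturb the beaker or lean on the balance. The board would tip there by itself, so finish while still gripping it, holding it level and still.

Things in the scene. Friction and masses are not known exactly. Their poses are not given: they have to be found in the camera images.
- stand: Fixed dark steel riser, 150 mm long (x), 132 mm wide (158 over the feet); the board slides on its top face, z = 135 mm. Origin: centre of the underside; -x is the way out, towards the balance. Side runners (8 mm wide, 6 mm high above the top face) run its whole length and leave the board 3 mm of play each side; there is no stop and nothing above the board.
- stand_edge (a point): Middle of the end of the stand towards the balance (the edge the board overhangs), 10 mm above the stand's top face, that is at the height of the board's upper face. Axes as the stand's: -x points outwards.
- board: White plastic mixing board, loose, about 0.3 kg, 200 mm long (x), 110 wide, 10 thick; its last 55 mm (-x) narrow to a 45 mm steel-tipped spout. Origin: underside at mid-length; axes as the stand's. It starts with 15 to 50 mm overhang; its weight acts about 105 mm from the spout end, so with the line (125 mm overhang) at the stand's end it tips unless held.
- board_line (a point): Middle of the 3 mm wide dark line inlaid across the board's upper face, 125 mm from the spout end; axes as the board's.
- board_grip (a point): Centre of the wooden hand grip: an upright batten across the board close to its rear end, 14 mm thick (along the board's x), 84 mm long (along its y), standing 28 mm above the board's upper face; this point is 14 mm above that face.
- board_lip (a point): Middle of the steel tip of the spout, at half thickness (5 mm above the board's underside).
- balance: Bench balance, fixed, 205 x 190 mm, 42 mm high, with a round steel pan of 126 mm diameter whose top is 50 mm above the worktop; origin at the centre of its underside, -x is its front with the display; the pan's centre is 20 mm behind the origin (+x).
- beaker: Empty clear glass beaker, 66 mm across, 70 mm high, loose, standing on the pan; origin at the centre of its underside. Its rim is 15 mm below the underside of the board. It ends up under the spout.
- tray: Fixed wooden tool tray, 200 mm long (x), 130 wide, 22 high, three slots along x; origin: centre of the underside, -x is the end towards the robot. Slot floors are 8 mm up; walls 8 mm thick, 14 mm high above the floors, cut away over the middle 62 mm of the length (finger channel). The two narrow slots (27 mm) hold a glass rod and a marker.
- tray_slot (a point): Middle of the floor of the empty, widest slot (44 mm wide, 184 mm long), on the tray's +y side; axes as the tray's. The fingers fit beside the spatula only in the finger channel, 31 mm either way of this point along x.
- spatula: Spatula, loose, 125 mm long, 25 g, lying flat on the mixing board: plastic handle 64 x 12.5 x 8.5 mm, thin steel blade 58 x 11 x 2 mm about 4 mm above its underside. Origin at mid-length on the underside; its long axis lies 10 degrees (counter-clockwise from above) off its own x axis, handle to +x.
- spatula_grip (a point): Point on the middle line of the spatula's handle, near its centre of mass, 5 mm above the underside, 18 mm from mid-length; the handle reaches from 18 mm on the blade's side of it to 45 mm on the other.
- spatula_tip (a point): End of the spatula's blade, on its middle line, 80 mm from the grip point, 5 mm above the underside.

How it is judged:
By the outcome, as a careful person would: the job done as asked, in the order asked, and still so for the second after the job is handed in, while the arm keeps its last pose, push and grip.
It also fails if it takes over 48 s, if anything falls off the work surface, if the arm or the gripper's body presses on something with over 40 N, if the wrist force passes 120 N, or if a joint passes its speed limit or range.

## Working session

There is one attempt and no reset: what is moved stays moved. The work goes in short steps, Python scripts to look and compute and a shell command to move; the robot and the scene stay as the last step left them, time stands still between calls to the robot, and variables do not carry over. Pictures are saved under pics/ and viewed, about 8 in all and at most 12, crops included, and the job is handed in when it is done.

```bash
mkdir -p pics; python3 - <<'E'
from plant import bot, snapshot
import cv2, numpy as np
s=bot.state()
for k in s: print(k, np.round(s[k],3).tolist())
for n in("top","side"):
    d=snapshot(n); cv2.imwrite(f"pics/{n}0.png",d["pixels"][:,:,::-1])
    print(n,{k:np.round(d[k],4).tolist() for k in d if k!="pixels"})
E
```

```text
time_s 0.0
qpos [67.149, 15.846, 86.291, -0.0, 77.962, -6.933]
joint_velocities [-0.013, -0.007, 0.007, -0.073, 0.038, 0.06]
tau [-0.0, -40.458, -23.723, 0.07, 0.034, -0.0]
eef_pos [157.498, 552.448, 204.648]
tcp_rot [[-0.962, 0.274, -0.001], [0.274, 0.962, -0.002], [0.0, -0.002, -1.0]]
contact_force [-0.398, 0.151, 0.707]
torque [0.015, 0.008, 0.031]
gripper_width 94.136
top {'fx': 453.6232, 'fy': 453.6232, 'cx': 319.2237, 'cy': 198.9768, 'distortion': [-0.1046, 0.0, 0.0, 0.0, 0.0], 'R': [[0.0074, -0.9999, -0.015], [-0.9972, -0.0063, -0.0748], [0.0747, 0.0155, -0.9971]], 't': [-59.1421, 564.0898, 1126.3221]}
side {'fx': 441.6177, 'fy': 441.6177, 'cx': 319.0977, 'cy': 198.3309, 'distortion': [-0.1096, 0.0, 0.0, 0.0, 0.0], 'R': [[0.8262, -0.5628, 0.0251], [-0.1802, -0.3061, -0.9348], [0.5337, 0.7678, -0.3543]], 't': [-489.4483, 187.3486, 1119.1537]}
```

View pics/top0.png

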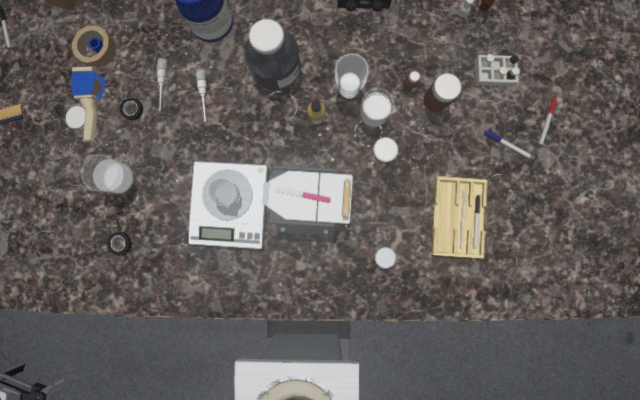

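View pics/side0.png

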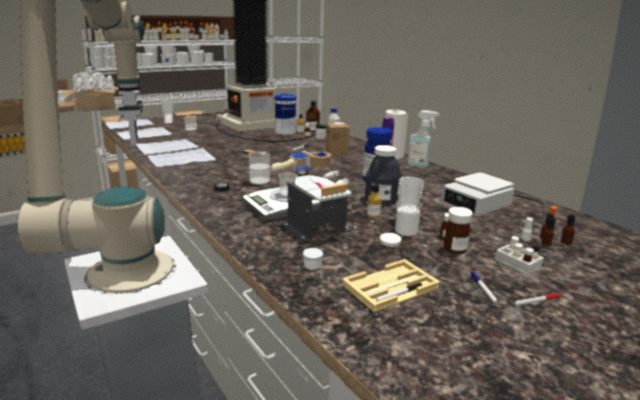

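The top view shows the balance at (228,205), the stand and board at (310,200) with a pink-handled spatula, and the tray at (461,217) with its empty slot on the left. The side view shows the same scene obliquely. Next I zoom in and mask.

```bash
cat > h.py <<'E'
import numpy as np, cv2
from plant import bot, snapshot
def grab(n): 
    d=snapshot(n); d["R"]=np.array(d["R"]); d["t"]=np.array(d["t"])
    d["K"]=np.array([[d["fx"],0,d["cx"]],[0,d["fy"],d["cy"]],[0,0,1.]]); d["D"]=np.array(d["distortion"]); return d
def ray(d,uv):
    p=cv2.undistortPoints(np.array(uv,float).reshape(-1,1,2),d["K"],d["D"]).reshape(-1,2)
    return -d["R"].T@d["t"], np.c_[p,np.ones(len(p))]@d["R"]
def onz(d,uv,z):
    c,r=ray(d,uv); return c+r*((z-c[2])/r[:,2])[:,None]
def proj(d,X):
    return cv2.projectPoints(np.array(X,float).reshape(-1,1,3),cv2.Rodrigues(d["R"])[0],d["t"],d["K"],d["D"])[0].reshape(-1,2)
def mask(d,lo,hi,box):
    h=cv2.cvtColor(d["pixels"],cv2.COLOR_RGB2HSV); m=cv2.inRange(h,lo,hi)
    k=np.zeros_like(m); x0,y0,x1,y1=box; k[y0:y1,x0:x1]=m[y0:y1,x0:x1]
    n,l,st,ce=cv2.connectedComponentsWithStats(k); i=1+np.argmax(st[1:,4]); return (l==i).astype(np.uint8),ce[i],st[i]
def rect(m):
    return cv2.minAreaRect(np.argwhere(m)[:,::-1].astype(np.float32))
E
python3 - <<'E'
from h import *
d=grab("top")
p=d["pixels"][:,:,::-1]
a=cv2.resize(p[155:255,185:365],None,fx=4.4,fy=4.4,interpolation=cv2.INTER_CUBIC)
cv2.imwrite("pics/a.png",a)
b=cv2.resize(p[170:265,425:500],None,fx=6,fy=6,interpolation=cv2.INTER_CUBIC); cv2.imwrite("pics/b.png",b)
m,c,s=mask(d,(155,90,60),(179,255,255),(265,165,360,225)); print("pink",c,s,rect(m),onz(d,[c],152.5))
m,c,s=mask(d,(5,60,100),(22,255,255),(335,165,360,230)); r=rect(m);print("grip",c,s,r,onz(d,[c],170), onz(d,cv2.boxPoints(r),173).round(1))
m,c,s=mask(d,(15,50,60),(35,255,255),(425,165,500,265)); r=rect(m);print("tray",c,s,r, onz(d,cv2.boxPoints(r),22).round(1))
E
```

```text
pink [316.19266055 196.96330275] [303 193  27   9 109] ((316.0384521484375, 196.80770874023438), (26.671794891357422, 4.3145551681518555), 11.309932708740234) [[559.07874484 -50.49849791 152.5       ]]
grip [345.94219653 197.98265896] [343 180   7  37 173] ((345.937744140625, 197.99612426757812), (5.489289283752441, 36.30416488647461), 3.5763344764709473) [[ 555.85141035 -116.29664168  170.        ]] [[ 516.2 -107.8  173. ]
 [ 595.9 -112.5  173. ]
 [ 595.2 -124.6  173. ]
 [ 515.5 -119.8  173. ]]
tray [457.95929339 216.68842806] [ 431  176   57   84 3906] ((459.08563232421875, 217.37294006347656), (53.92536926269531, 82.09690856933594), 3.0127875804901123) [[ 420.1 -334.8   22. ]
 [ 627.5 -347.7   22. ]
 [ 621.5 -487.3   22. ]
 [ 412.9 -472.6   22. ]]
```

View pics/a.png

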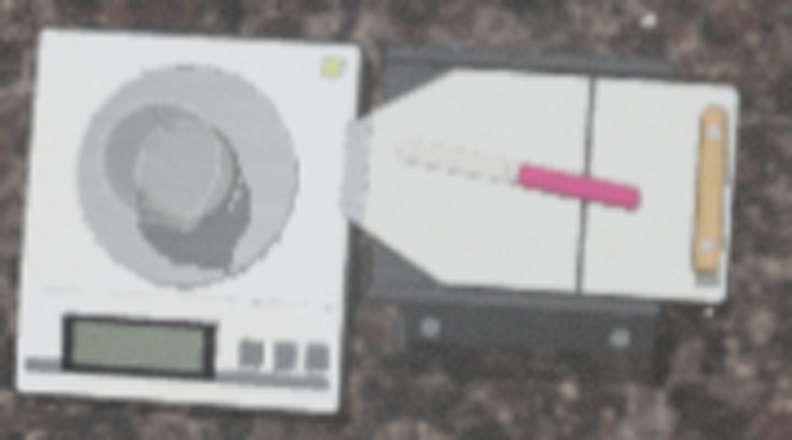

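View pics/b.png

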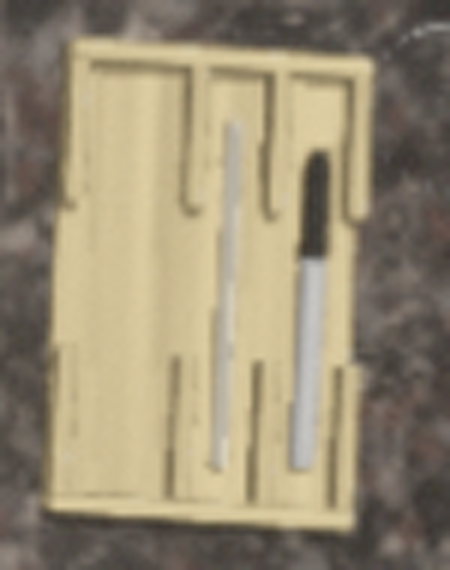

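The crops show the lip at crop-a (350,170), the dark line from (592,78) to (580,292), the grip batten centred at (709,188), and the pink handle from (520,174) to (640,198). In crop b the tray corners are (72,40), (373,57), (355,527) and (48,510), and the left slot is empty.

```bash
cat >> h.py <<'E'
def rows(p,yaw):
    """tool-frame shift (cm) and turn (deg) to TCP p with tool y at yaw (tool down)"""
    from scipy.spatial.transform import Rotation as Ro
    s=bot.state(); R=np.array(s["tcp_rot"]); y=np.radians(yaw)
    T=np.array([[np.sin(y),np.cos(y),0],[-np.cos(y),np.sin(y),0],[0,0,-1]])
    T[:,0]=np.cross(T[:,1],T[:,2])
    e=np.array(p)-s["eef_pos"]
    print("shift now-axes",(R.T@e/10).round(2),"after-turn axes",(T.T@e/10).round(2),"turn",Ro.from_matrix(R.T@T).as_rotvec(degrees=True).round(2))
E
python3 - <<'E'
from h import *
d=grab("top"); w=grab("side")
A=lambda q:(np.array(q,float)+.5)/4.4-.5+[185,155]
B=lambda q:(np.array(q,float)+.5)/6-.5+[425,170]
ang=lambda v:np.degrees(np.arctan2(v[1],v[0]))
m,c,s=mask(d,(150,60,60),(179,255,255),(265,165,360,225))
P=onz(d,np.argwhere(m)[:,::-1],153)[:,:2]
v=np.linalg.svd(P-P.mean(0))[2][0]; v*=-np.sign(v[1]); tt=(P-P.mean(0))@v
print("handle",P.mean(0),"dir",ang(v),"len",np.ptp(tt),"grip",P.mean(0)-13.5*v)
m2,c2,_=mask(w,(150,60,60),(179,255,255),(0,0,640,400)); print("side pink",c2,"pred",proj(w,[*P.mean(0),150]), "pts",m2.sum())
t=onz(d,B([[72,40],[373,57],[355,527],[48,510]]),22)
print("tray",t.round(1).tolist()); c=t.mean(0); x=(t[0]+t[1]-t[2]-t[3])/2; y=(t[0]+t[3]-t[1]-t[2])/2
print("c",c,"len",np.linalg.norm(x),ang(x),"wid",np.linalg.norm(y),ang(y)-90)
x/=np.linalg.norm(x); y=np.array([-x[1],x[0],0]); print("slot",c+35*y)
l=onz(d,A([[592,78],[580,292]]),145); print("line",l.round(1).tolist(),l.mean(0),"yaw",ang(l[1]-l[0]))
print("grip",onz(d,A([[714,106],[706,272]]),173).round(1).tolist())
print("lip",onz(d,A([[352,120],[345,213]]),145).round(1).tolist())
print("stand L",onz(d,A([[388,50],[372,298]]),141).round(1).tolist(),"R",onz(d,A([[672,62]]),141))
print("rear",onz(d,A([[740,90],[725,300]]),145).round(1).tolist())
E
```

```text
handle [558.80665829 -50.35715712] dir -101.6798581774012 len 60.677691761095616 grip [561.53963941 -37.13668761]
side pink [391.76190476 139.23809524] pred [[320.54722503 185.62629997]] pts 21
tray [[624.2, -353.5, 22.0], [618.1, -483.5, 22.0], [418.9, -472.3, 22.0], [426.0, -341.3, 22.0]]
c [ 521.80674021 -412.65798269   22.        ] len 199.08977648735782 -3.3539383263039872 wid 130.69152155135546 -2.9112764049901756
slot [ 523.85437466 -377.71793127   22.        ]
line [[615.7, -56.6, 145.0], [505.6, -51.3, 145.0]] [560.60849963 -53.9503806  145.        ] yaw 177.23895740169988
grip [[598.1, -118.1, 173.0], [515.2, -114.4, 173.0]]
lip [[593.3, 67.0, 145.0], [545.2, 69.8, 145.0]]
stand L [[630.3, 49.4, 141.0], [501.8, 55.7, 141.0]] R [[624.75682653 -97.82915122 141.        ]]
rear [[609.9, -132.7, 145.0], [502.0, -125.3, 145.0]]
```

```bash
python3 -m crank '[0,0,0,0,0,8.58,0.15, 0,0,0,0,0,8.58,0.15, 0,0,0,0,0,8.58,0.15, 0,0,0,0,0,8.58,0.15, 0,0,0,0,0,8.58,0.15, 0,0,0,0,0,8.58,0.15, 0,0,0,0,0,8.58,0.15, 0,0,0,0,0,8.58,0.15, 0,0,0,0,0,8.58,0.15, 0,0,0,0,0,8.58,0.15]' 20
python3 -c "
from h import *
rows([561.5,-37.1,205],-11.7)"
```

```text
time_s: 1.25
eef_pos: [157.6, 552.9, 205.4]
tcp_rot: [[0.209, 0.978, -0.0], [0.978, -0.209, -0.0], [-0.0, -0.0, -1.0]]
contact_force: [-0.2, -0.7, 0.5]
gripper_width: 40.0
shift now-axes [-4.925e+01  5.183e+01  4.000e-02] after-turn axes [-4.958e+01  5.151e+01  4.000e-02] turn [-0.    0.01 -0.37]
```

```bash
python3 -m crank '[-2.4,2.5,0,0,0,0,0.15, -2.4,2.5,0,0,0,0,0.15, -2.4,2.5,0,0,0,0,0.15, -2.4,2.5,0,0,0,0,0.15, -2.4,2.5,0,0,0,0,0.15, -2.4,2.5,0,0,0,0,0.15, -2.4,2.5,0,0,0,0,0.15, -2.4,2.5,0,0,0,0,0.15, -2.4,2.5,0,0,0,0,0.15, -2.4,2.5,0,0,0,0,0.15]' >/dev/null
python3 -m crank '[-2.4,2.5,0,0,0,0,0.15, -2.4,2.5,0,0,0,0,0.15, -2.4,2.5,0,0,0,0,0.15, -2.4,2.5,0,0,0,0,0.15, -2.4,2.5,0,0,0,0,0.15, -2.4,2.5,0,0,0,0,0.15, -2.4,2.5,0,0,0,0,0.15, -2.4,2.5,0,0,0,0,0.15, -1,1,0,0,0,0,0.15, 0,0,0,0,0,0,0.15]'
python3 -c "
from h import *
rows([561.5,-37.1,170],-11.7)"
```

```text
time_s: 3.25
eef_pos: [519.0, 25.7, 205.1]
tcp_rot: [[0.206, 0.979, -0.001], [0.979, -0.206, 0.0], [0.0, -0.001, -1.0]]
contact_force: [-0.2, 0.8, 0.5]
gripper_width: 40.2
shift now-axes [-5.27  5.45  3.5 ] after-turn axes [-5.28  5.44  3.51] turn [-0.03 -0.01 -0.16]
```

```bash
python3 -m crank '[-2,2,0,0,0,0,0.15, -2,2,1,0,0,0,0.15, -1.27,1.45,1.5,0,0,0,0.15, 0,0,1,0,0,0,0.15, 0,0,0,0,0,0,0.15, 0,0,0,0,0,0,0.15]'
python3 - <<'E'
from h import *
rows([561.5,-37.1,147.5],-11.7)
d=grab("top");w=grab("side")
s=bot.state();print(proj(d,[s["eef_pos"],[561.5,-37.1,150]]))
p=d["pixels"][:,:,::-1];a=cv2.resize(p[165:230,260:360],None,fx=6,fy=6,interpolation=3)
q=w["pixels"][:,:,::-1];b=cv2.resize(q[120:240,270:370],(600,720),interpolation=3)[60:420]
cv2.imwrite("pics/c.png",np.vstack([a,b])[:600] if 0 else cv2.resize(np.vstack([a,b]),(480,600)))
E
```

```text
time_s: 3.85
eef_pos: [559.8, -34.4, 170.0]
tcp_rot: [[0.202, 0.979, -0.002], [0.979, -0.202, 0.001], [0.001, -0.002, -1.0]]
contact_force: [-0.6, 0.8, 0.8]
gripper_width: 39.8
shift now-axes [-0.23  0.22  2.25] after-turn axes [-0.23  0.22  2.25] turn [-0.12 -0.05  0.04]
[[308.88601895 195.54175938]
 [310.25763319 195.93928867]]
```

View pics/c.png

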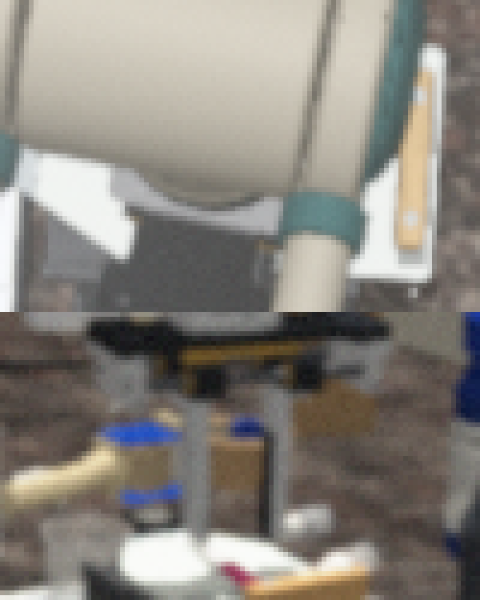

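Top view: the arm hides the spatula. Side view: the fingers straddle the pink handle at about crop (235,575). I'll descend and grip.

```bash
python3 -m crank '[-0.23,0.22,0.8,0,0,0,0.15, 0,0,0.8,0,0,0,0.15, 0,0,0.7,0,0,0,0.15, 0,0,0,0,0,0,0.15, 0,0,0,0,0,0,0.15, 0,0,0,0,0,0,1, 0,0,0,0,0,0,1, 0,0,0,0,0,0,1, 0,0,0,0,0,0,1, 0,0,0,0,0,0,1]' 15
```

```text
time_s: 4.95
eef_pos: [562.8, -38.6, 147.7]
tcp_rot: [[0.203, 0.979, 0.0], [0.979, -0.203, -0.0], [0.0, 0.0, -1.0]]
contact_force: [0.4, 0.6, 1.7]
gripper_width: 11.9
```

```bash
python3 -m crank '[0,0,0,0,0,0,1, 0,0,-0.5,0,0,0,1, 0,0,-1,0,0,0,1, 0,0,-1.5,0,0,0,1, 0,0,-2,0,0,0,1, 0,0,-1.5,0,0,0,1, 0,0,0,0,0,0,1]'
python3 - <<'E'
from h import *
rows([520,-300,208],-93.1)
w=grab("side")
cv2.imwrite("pics/d.png",cv2.resize(w["pixels"][100:240,240:400,::-1],None,fx=4,fy=4,interpolation=3))
E
```

```text
time_s: 5.65
eef_pos: [564.4, -38.9, 215.5]
tcp_rot: [[0.203, 0.979, 0.006], [0.979, -0.203, -0.001], [0.0, 0.006, -1.0]]
contact_force: [0.6, -0.0, -0.4]
gripper_width: 12.0
shift now-axes [-26.47   0.95   0.75] after-turn axes [-3.03 26.31  0.75] turn [ 0.27 -0.24 81.39]
```

View pics/d.png

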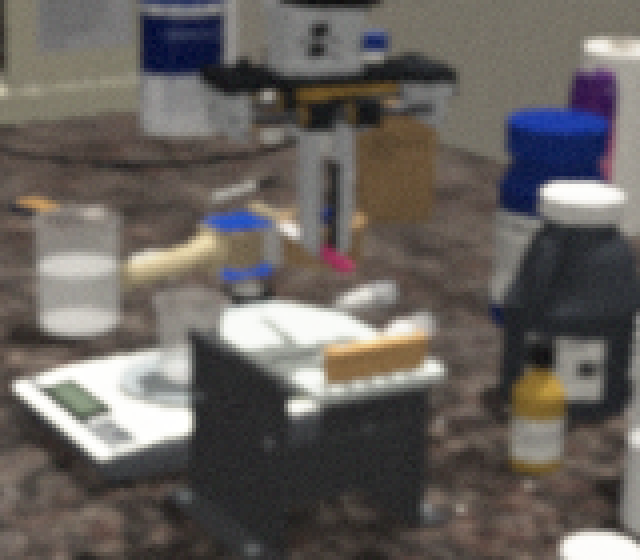

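The spatula is held, with the pink end at (338,260), and the board is clear. Now I turn it over the open area and travel to the tray.

```bash
python3 -m crank '[0,0,0,0,0,8.14,1, 0,0,0,0,0,8.14,1, 0,0,0,0,0,8.14,1, 0,0,0,0,0,8.14,1, 0,0,0,0,0,8.14,1, 0,0,0,0,0,8.14,1, 0,0,0,0,0,8.14,1, 0,0,0,0,0,8.14,1, 0,0,0,0,0,8.14,1, 0,0,0,0,0,8.14,1]' >/dev/null
python3 -m crank '[-0.3,3,0,0,0,0,1, -0.3,3,0,0,0,0,1, -0.3,3.5,0,0,0,0,1, -0.3,3.5,0,0,0,0,1, -0.3,3.5,0,0,0,0,1, -0.3,3.5,0,0,0,0,1, -0.3,3.5,0,0,0,0,1, -0.3,3.5,0,0,0,0,1, -0.2,3,0,0,0,0,1, 0,0,0,0,0,0,1]'
python3 -c "
from h import *
rows([518,-377.5,60],-93.1)"
```

```text
time_s: 7.7
eef_pos: [519.3, -340.4, 210.8]
tcp_rot: [[0.998, -0.058, -0.002], [-0.058, -0.998, -0.001], [-0.002, 0.001, -1.0]]
contact_force: [-0.2, 0.1, -0.8]
gripper_width: 12.1
shift now-axes [ 0.11  3.7  15.08] after-turn axes [ 0.07  3.71 15.08] turn [ 0.04  0.11 -0.24]
```

```bash
python3 -m crank '[0,1.8,1.5,0,0,0,1, 0.1,1.9,2.5,0,0,0,1, 0,0,3,0,0,0,1, 0,0,3,0,0,0,1, 0,0,2.6,0,0,0,1, 0,0,1.9,0,0,-0.2,1, 0,0,0,0,0,0,1, 0,0,0,0,0,0,1]'
python3 - <<'E'
from h import *
rows([518,-377.5,11],-93.1)
d=grab("top");w=grab("side")
print(proj(d,[[524,-377.7,8],[518,-377.5,60]]))
a=cv2.resize(d["pixels"][165:275,410:510,::-1],None,fx=4,fy=4,interpolation=3)
b=cv2.resize(w["pixels"][210:320,330:450,::-1],(int(120*3.3),440)[:2],interpolation=3)
cv2.imwrite("pics/e.png",np.hstack([a,b]))
E
```

```text
time_s: 8.5
eef_pos: [519.2, -373.1, 66.6]
tcp_rot: [[0.999, -0.05, -0.001], [-0.05, -0.999, 0.001], [-0.001, -0.001, -1.0]]
contact_force: [-0.7, 1.1, 0.6]
gripper_width: 12.2
shift now-axes [-0.1   0.45  5.56] after-turn axes [-0.1   0.44  5.56] turn [-0.06  0.07  0.22]
[[445.10419402 215.90686653]
 [450.57115829 217.55280938]]
```

View pics/e.png

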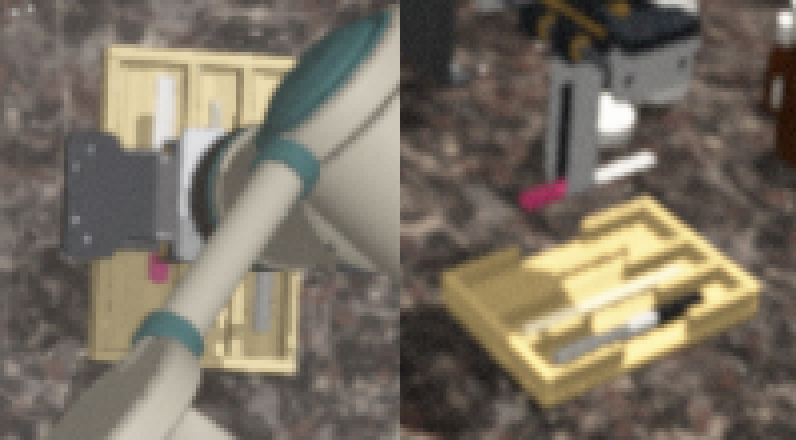

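The top view shows the blade and handle parallel to the left slot. The side view shows the spatula level with its handle towards the robot. I'll lower it.

```bash
python3 -m crank '[-0.1,0.45,0,0,0,0.2,1, 0,0,2,0,0,0,1, 0,0,1.6,0,0,0,1, 0,0,0,0,0,0,1, 0,0,0,0,0,0,1]'
python3 -c "
from h import *
rows([518,-377.5,11],-93.1)"
```

```text
time_s: 9.1
eef_pos: [518.5, -378.7, 32.2]
tcp_rot: [[0.999, -0.054, 0.001], [-0.054, -0.999, -0.001], [0.001, 0.001, -1.0]]
contact_force: [-0.7, 0.1, 0.5]
gripper_width: 12.2
shift now-axes [-0.06 -0.12  2.12] after-turn axes [-0.06 -0.12  2.12] turn [ 0.04 -0.05 -0.02]
```

```bash
python3 -m crank '[0,-0.1,0.9,0,0,0,1, 0,0,0.7,0,0,0,1, 0,0,0.5,0,0,0,1, 0,0,0,0,0,0,1, 0,0,0,0,0,0,1]'
```

```text
time_s: 9.6
eef_pos: [518.2, -377.1, 10.2]
tcp_rot: [[0.999, -0.054, -0.0], [-0.054, -0.999, 0.0], [-0.0, -0.0, -1.0]]
contact_force: [-0.8, 0.1, -0.5]
gripper_width: 12.4
```

```bash
python3 -m crank '[0,0,0,0,0,0,0.35, 0,0,0,0,0,0,0.35, 0,0,0,0,0,0,0.35, 0,0,0,0,0,0,0.35, 0,0,-0.5,0,0,0,0.35, 0,0,-1,0,0,0,0.35, 0,0,-2,0,0,0,0.35, 0,0,-4,0,0,0,0.35, 0,0,-4,0,0,0,0.35, 0,0,-4,0,0,0,0.35]'
python3 -m crank '[0,-3,-3,0,0,0,0.35, 0,-3,-2,0,0,0,0.35, 0,-3,0,0,0,0,0.35, 0,-3,0,0,0,0,0.35, 0,-3,0,0,0,0,0.35, 0,-3,0,0,0,0,0.35, 0,-3,0,0,0,0,0.35, 0,-2,0,0,0,0,0.35, 0,-1,0,0,0,0,0.35, 0,0,0,0,0,0,0.35]'
python3 - <<'E'
from h import *
rows([556.6,-116.3,200],-92.8)
d=grab("top");w=grab("side")
a=cv2.resize(d["pixels"][170:265,420:500,::-1],None,fx=5,fy=5,interpolation=3)
b=cv2.resize(w["pixels"][250:320,330:450,::-1],(396,231),interpolation=3)
c=np.zeros((475,396,3),np.uint8);c[:231]=b
c[240:475]=cv2.resize(d["pixels"][165:235,260:360,::-1],(396,277))[:235]
cv2.imwrite("pics/f.png",np.hstack([a,c]))
E
```

```text
time_s: 10.6
eef_pos: [518.2, -377.1, 167.9]
tcp_rot: [[0.999, -0.054, 0.001], [-0.054, -0.999, -0.001], [0.001, 0.0, -1.0]]
contact_force: [1.4, -1.3, 1.1]
gripper_width: 30.3
time_s: 11.6
eef_pos: [531.4, -136.7, 216.3]
tcp_rot: [[0.999, -0.053, 0.001], [-0.053, -0.999, -0.0], [0.001, 0.0, -1.0]]
contact_force: [0.3, -0.4, -0.4]
gripper_width: 30.5
shift now-axes [ 2.41 -2.17  1.63] after-turn axes [ 2.42 -2.16  1.63] turn [ 0.02 -0.06 -0.22]
```

View pics/f.png

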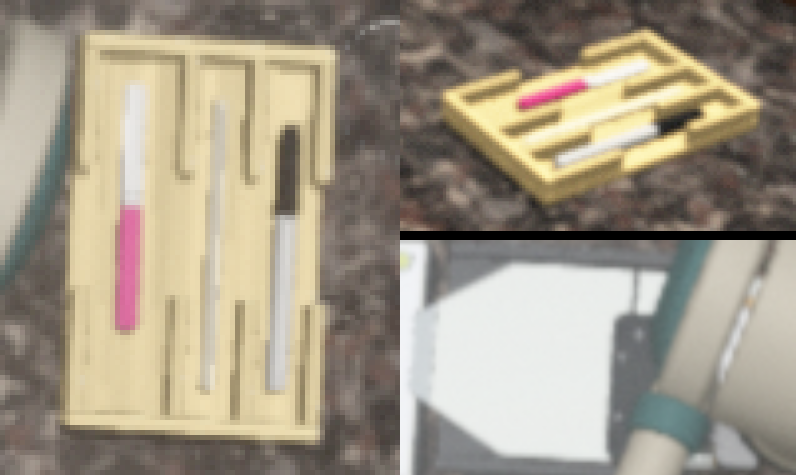

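The spatula lies flat in the left slot with its pink handle at (127,265) towards the robot. The rod and marker are untouched and the board is clear. On to the grip.

```bash
python3 -m crank '[1.2,-1.1,0,0,0,0,0.15, 1.2,-1.1,0.5,0,0,0,0.15, 0,0,1.1,0,0,-0.2,0.15, 0,0,1,0,0,0,0.15, 0,0,0,0,0,0,0.15, 0,0,0,0,0,0,0.15]'
python3 - <<'E'
from h import *
rows([556.6,-116.3,149],-92.8)
w=grab("side"); s=bot.state()
cv2.imwrite("pics/g.png",cv2.resize(w["pixels"][130:240,270:390,::-1],None,fx=4.5,fy=4.5,interpolation=3))
E
```

```text
time_s: 12.3
eef_pos: [555.8, -117.0, 188.7]
tcp_rot: [[0.999, -0.051, -0.002], [-0.051, -0.999, 0.0], [-0.002, -0.0, -1.0]]
contact_force: [0.8, -0.5, 0.1]
gripper_width: 40.0
shift now-axes [ 0.08 -0.07  3.97] after-turn axes [ 0.07 -0.07  3.97] turn [-0.02  0.1  -0.13]
```

View pics/g.png

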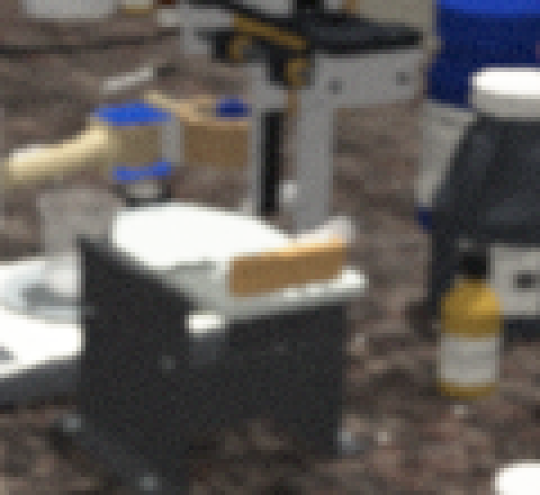

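The side view shows the fingers straddling the batten at crop (290,265). I'll descend and grip.

```bash
python3 -m crank '[0.07,-0.07,1,0,0,-0.1,0.15, 0,0,1.2,0,0,0,0.15, 0,0,1.1,0,0,0,0.15, 0,0,0.6,0,0,0,0.15, 0,0,0,0,0,0,0.15, 0,0,0,0,0,0,0.15]' 35
python3 -m crank '[0,0,0,0,0,0,1, 0,0,0,0,0,0,1, 0,0,0,0,0,0,1, 0,0,0,0,0,0,1, 0,0,0,0,0,0,1, 0,0,0,0,0,0,1]'
```

```text
time_s: 12.95
eef_pos: [557.2, -116.2, 150.3]
tcp_rot: [[0.999, -0.049, -0.0], [-0.049, -0.999, 0.0], [-0.0, -0.0, -1.0]]
contact_force: [0.5, -0.2, 0.6]
gripper_width: 40.1
time_s: 13.55
eef_pos: [557.5, -116.3, 150.8]
tcp_rot: [[0.999, -0.049, 0.001], [-0.049, -0.999, -0.0], [0.001, 0.0, -1.0]]
contact_force: [-0.1, -0.5, 1.6]
gripper_width: 13.7
```

```bash
python3 -m crank '[0,-0.5,0,0,0,0,1, 0,-1,0,0,0,0,1, 0,-1,0,0,0,0,1, 0,-1,0,0,0,0,1, 0,-1,0,0,0,0,1, 0,-1,0,0,0,0,1, 0,-0.5,0,0,0,0,1, 0,0,0,0,0,0,1]'
python3 -m crank '[0,-0.5,0,0,0,0,1, 0,-1,0,0,0,0,1, 0,-1,0,0,0,0,1, 0,-0.8,0,0,0,0,1, 0,-0.3,0,0,0,0,1, 0,0,0,0,0,0,1, 0,0,0,0,0,0,1]'
python3 - <<'E'
from h import *
d=grab("top");w=grab("side"); s=bot.state()
print(proj(d,[[560.6+.049*95,-54+95,145],[566,52.5,145],[566,52.5,141]]),s["contact_force"],s["torque"])
a=cv2.resize(d["pixels"][155:245,210:340,::-1],None,fx=6,fy=6,interpolation=3); cv2.imwrite("pics/i.png",a)
E
```

```text
time_s: 14.35
eef_pos: [560.3, -54.6, 150.7]
tcp_rot: [[0.999, -0.048, 0.001], [-0.048, -0.999, 0.002], [0.0, -0.002, -1.0]]
contact_force: [0.1, 1.6, 5.5]
gripper_width: 13.6
time_s: 15.05
eef_pos: [562.1, -20.0, 150.8]
tcp_rot: [[0.999, -0.049, 0.001], [-0.049, -0.999, 0.0], [0.001, -0.001, -1.0]]
contact_force: [0.4, -0.7, 5.5]
gripper_width: 14.1
[[275.82992965 194.25371486]
 [270.76940532 193.89556672]
 [270.98305754 194.04704889]] [-0.24703121 -0.13796943  4.8261698 ] [-0.22337166  0.16418187 -0.00849107]
```

View pics/i.png

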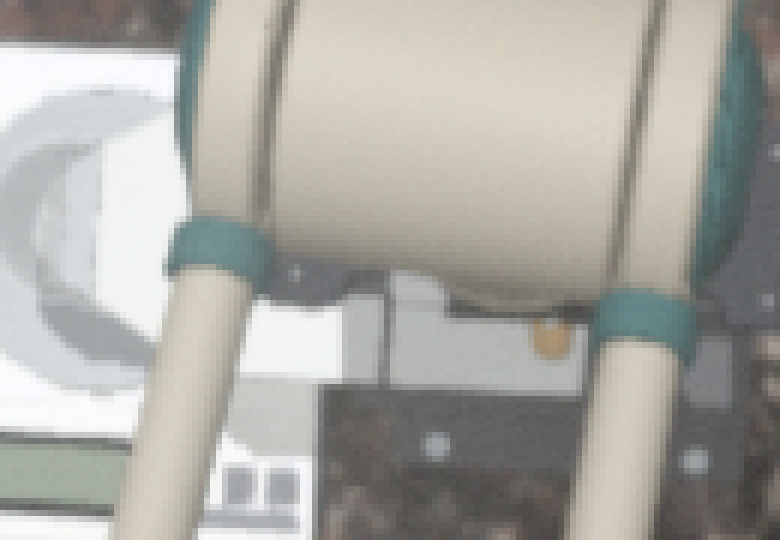

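The top view is partly hidden by the arm, but the line is visible at crop (385,340). The lip is at (100,220) over the beaker. I'll measure the stand's end sharply from the unobstructed first picture and compare it with the line's visible part now.

```bash
cat > prof.py <<'E'
from h import *
def prof(d,img,v,z,u,c=np.array([566,52.5]),yaw=177.2):
    n=np.array([-np.cos(np.radians(yaw)),-np.sin(np.radians(yaw))]) # +v toward +x world
    e=np.array([-n[1],n[0]])   # outward
    out=[]
    for vv in v:
        P=np.array([[*(c+e*uu+n*vv),z] for uu in u]); q=proj(d,P).astype(np.float32)
        out.append(cv2.remap(img,q[:,0][:,None],q[:,1][:,None],cv2.INTER_LINEAR)[:,0])
    return np.array(out,float)
E
python3 - <<'E'
from prof import *
d=grab("top"); g0=cv2.cvtColor(cv2.imread("pics/top0.png"),cv2.COLOR_BGR2GRAY); g1=cv2.cvtColor(d["pixels"],cv2.COLOR_RGB2GRAY)
u=np.arange(-20,21,2); print("u",u.tolist())
for nm,v,z in(("far runner",range(59,66),141),("far face",range(42,56,2),135),("near face",range(-55,-40,2),135),("near runner",range(-65,-58),141)):
    print(nm,prof(d,g0,v,z,u).mean(0).round().astype(int).tolist())
u0=np.arange(-116,-95,1);print("line0 u",u0.tolist())
for v in(-45,-30,30,45): print(v,prof(d,g0,range(v-4,v+5),145,u0).mean(0).round().astype(int).tolist())
print("near line now")
for v in range(-54,-33,4): print(v,prof(d,g1,[v,v+2],145,u).mean(0).round().astype(int).tolist())
E
```

```text
u [-20, -18, -16, -14, -12, -10, -8, -6, -4, -2, 0, 2, 4, 6, 8, 10, 12, 14, 16, 18, 20]
far runner [108, 109, 108, 106, 108, 109, 107, 107, 108, 106, 103, 96, 101, 113, 119, 113, 113, 138, 183, 211, 215]
far face [166, 158, 150, 141, 134, 127, 122, 117, 116, 115, 112, 108, 106, 100, 89, 85, 92, 119, 167, 212, 223]
near face [149, 142, 134, 126, 122, 118, 116, 115, 116, 116, 113, 101, 97, 94, 89, 87, 92, 115, 163, 209, 222]
near runner [108, 109, 108, 108, 108, 108, 108, 107, 108, 108, 108, 103, 97, 90, 83, 84, 94, 127, 187, 216, 223]
line0 u [-116, -115, -114, -113, -112, -111, -110, -109, -108, -107, -106, -105, -104, -103, -102, -101, -100, -99, -98, -97, -96]
-45 [218, 218, 218, 218, 218, 217, 215, 204, 186, 169, 157, 148, 171, 195, 206, 213, 217, 218, 219, 218, 218]
-30 [218, 218, 218, 218, 218, 217, 214, 210, 194, 173, 165, 172, 182, 196, 209, 213, 217, 218, 218, 218, 218]
30 [218, 218, 218, 218, 218, 216, 215, 197, 178, 168, 167, 172, 190, 206, 212, 217, 218, 218, 218, 218, 218]
45 [218, 218, 217, 217, 216, 213, 202, 191, 172, 154, 165, 186, 201, 210, 217, 217, 218, 218, 218, 218, 218]
near line now
-54 [176, 176, 174, 171, 154, 132, 134, 164, 172, 172, 172, 173, 177, 196, 222, 230, 230, 232, 234, 234, 233]
-50 [182, 182, 182, 180, 164, 135, 139, 172, 182, 184, 184, 183, 186, 202, 234, 243, 244, 244, 244, 244, 244]
-46 [182, 182, 182, 181, 168, 135, 148, 172, 182, 183, 183, 184, 186, 198, 234, 242, 244, 244, 244, 244, 244]
-42 [182, 183, 183, 179, 163, 126, 148, 171, 181, 183, 183, 184, 186, 193, 230, 241, 244, 244, 244, 244, 244]
-38 [182, 182, 182, 180, 163, 130, 154, 174, 182, 184, 182, 183, 184, 192, 226, 240, 243, 244, 244, 244, 244]
-34 [182, 182, 182, 179, 158, 132, 153, 176, 183, 183, 182, 182, 183, 190, 220, 238, 242, 242, 240, 239, 238]
```

```bash
python3 - <<'E'
from prof import *
d=grab("top"); I=cv2.imread("pics/top0.png").astype(np.float32)
f=I[:,:,2]-I[:,:,0]; g=I.mean(2)
for a,b in((-8,17),(-162,-137)):
    u=np.arange(a,b,1.5); print("u",u.tolist())
    for nm,v,z in(("far runner",np.arange(59,65.1,.5),141),("far face",range(44,57),135),("near face",range(-56,-44),135),("near runner",np.arange(-65,-59,.5),141)):
        print(nm,"R-B",prof(d,f,v,z,u).mean(0).round(1).tolist(),"\n   g",prof(d,g,v,z,u).mean(0).round().astype(int).tolist())
w=grab("side"); cv2.imwrite("pics/s2.png",w["pixels"][:,:,::-1])
c,r=ray(w,[[320,200]]); print("side cam",c, "stand corners proj far",proj(w,[[566+62*.9988,52.5-62*.049,141],[566,52.5,145]]))
E
```

```text
u [-8.0, -6.5, -5.0, -3.5, -2.0, -0.5, 1.0, 2.5, 4.0, 5.5, 7.0, 8.5, 10.0, 11.5, 13.0, 14.5, 16.0]
far runner R-B [-3.4, -3.4, -3.4, -4.4, -4.0, -2.6, 0.0, 3.2, 7.0, 9.7, 11.1, 11.6, 7.8, 4.0, 0.4, 0.2, -0.5] 
   g [107, 107, 109, 108, 107, 105, 98, 97, 100, 109, 116, 119, 112, 111, 117, 152, 184]
far face R-B [-4.1, -3.9, -3.6, -4.3, -4.0, -2.7, -0.7, 1.4, 3.8, 3.8, 3.3, 2.3, 0.1, -2.1, -3.1, -1.8, -0.6] 
   g [116, 114, 113, 115, 115, 113, 108, 104, 103, 100, 94, 87, 85, 89, 101, 131, 168]
near face R-B [-4.4, -4.6, -4.2, -4.3, -4.0, -3.5, -1.8, 0.5, 3.3, 3.6, 3.1, 1.8, -0.4, -2.2, -2.6, -1.9, -0.6] 
   g [115, 116, 116, 116, 116, 115, 107, 99, 97, 95, 92, 86, 85, 88, 100, 125, 158]
near runner R-B [-2.6, -2.9, -3.0, -3.1, -3.0, -2.7, -1.7, 0.2, 1.3, 1.8, 0.5, -0.6, -1.8, -3.1, -2.9, -2.0, 0.3] 
   g [108, 107, 107, 108, 108, 109, 107, 101, 97, 92, 85, 83, 84, 90, 110, 140, 188]
u [-162.0, -160.5, -159.0, -157.5, -156.0, -154.5, -153.0, -151.5, -150.0, -148.5, -147.0, -145.5, -144.0, -142.5, -141.0, -139.5, -138.0]
far runner R-B [15.9, 15.4, 15.2, 14.6, 13.4, 13.6, 12.8, 9.6, 7.4,
[... 174 characters left out ...]
, -0.5, -0.5, -0.5, -0.5, -0.5, -0.5, -0.4, -0.3, -0.3, -0.6, -0.6, -0.5] 
   g [208, 208, 207, 207, 207, 207, 207, 207, 206, 206, 206, 206, 207, 209, 209, 209, 208]
near face R-B [-0.1, -0.2, -0.3, -0.7, -0.2, 0.2, 0.1, -0.2, -0.2, -0.1, -0.4, -0.4, -0.3, -0.6, -0.7, -0.8, -1.0] 
   g [201, 202, 202, 203, 203, 203, 204, 204, 204, 204, 205, 206, 206, 206, 205, 204, 204]
near runner R-B [3.4, 3.9, 5.3, 6.4, 5.7, 7.0, 8.3, 7.4, 5.9, 3.5, -0.7, -1.8, -1.9, -2.5, -2.6, -2.3, -2.1] 
   g [71, 71, 73, 76, 79, 81, 81, 81, 79, 79, 93, 100, 104, 105, 106, 106, 106]
side cam [ -159.18589664 -1077.41434292   583.95403307] stand corners proj far [[320.64598685 176.06579482]
 [304.16024132 177.59164244]]
```

Both pictures agree: the stand's end is at u≈+1.8 and its rear end at −148.3, which gives 150.1 mm. The line is now at about −9.8, so roughly 11.7 mm remain.

```bash
python3 -m crank '[0,-0.3,0,0,0,0,1, 0,-0.5,0,0,0,0,1, 0,-0.3,0,0,0,0,1, 0,-0.07,0,0,0,0,1, 0,0,0,0,0,0,1, 0,0,0,0,0,0,1, 0,0,0,0,0,0,1]'
python3 - <<'E'
from prof import *
d=grab("top"); w=grab("side"); g1=cv2.cvtColor(d["pixels"],cv2.COLOR_RGB2GRAY)
s=bot.state(); print(s["contact_force"],s["torque"])
u=np.arange(-8,12,1.); print(u.tolist())
for v in range(-54,-25,4): print(v,prof(d,g1,[v,v+2],145,u).mean(0).round().astype(int).tolist())
a=cv2.resize(d["pixels"][155:235,200:340,::-1],None,fx=4,fy=4,interpolation=3)
b=cv2.resize(w["pixels"][150:220,240:380,::-1],None,fx=4,fy=4,interpolation=3)
cv2.imwrite("pics/j.png",np.vstack([a,b]))
E
```

```text
time_s: 16.0
eef_pos: [562.7, -9.1, 150.7]
tcp_rot: [[0.999, -0.05, 0.001], [-0.05, -0.999, -0.001], [0.001, 0.001, -1.0]]
contact_force: [1.0, -2.4, 5.2]
gripper_width: 13.7
[-0.56614643 -2.27281507  5.94369989] [-0.48325578  0.19243312  0.00254162]
[-8.0, -7.0, -6.0, -5.0, -4.0, -3.0, -2.0, -1.0, 0.0, 1.0, 2.0, 3.0, 4.0, 5.0, 6.0, 7.0, 8.0, 9.0, 10.0, 11.0]
-54 [172, 172, 172, 172, 171, 170, 169, 156, 138, 126, 130, 135, 148, 162, 166, 170, 172, 172, 173, 174]
-50 [184, 184, 184, 182, 182, 180, 176, 166, 146, 130, 139, 148, 160, 172, 179, 182, 182, 182, 182, 183]
-46 [183, 183, 183, 182, 182, 178, 170, 161, 142, 124, 134, 148, 161, 172, 179, 182, 183, 184, 184, 183]
-42 [182, 182, 182, 182, 181, 180, 172, 164, 148, 132, 136, 154, 170, 176, 182, 184, 184, 184, 184, 184]
-38 [182, 182, 182, 182, 182, 182, 172, 161, 148, 134, 132, 152, 172, 176, 182, 182, 183, 183, 183, 183]
-34 [182, 182, 183, 184, 182, 180, 170, 154, 142, 132, 126, 146, 168, 174, 180, 182, 182, 182, 182, 182]
-30 [182, 182, 182, 180, 180, 179, 171, 153, 136, 128, 120, 138, 160, 172, 178, 182, 182, 182, 182, 182]
-26 [174, 174, 174, 174, 174, 174, 173, 160, 148, 142, 137, 142, 157, 168, 170, 173, 174, 174, 174, 173]
```

View pics/j.png

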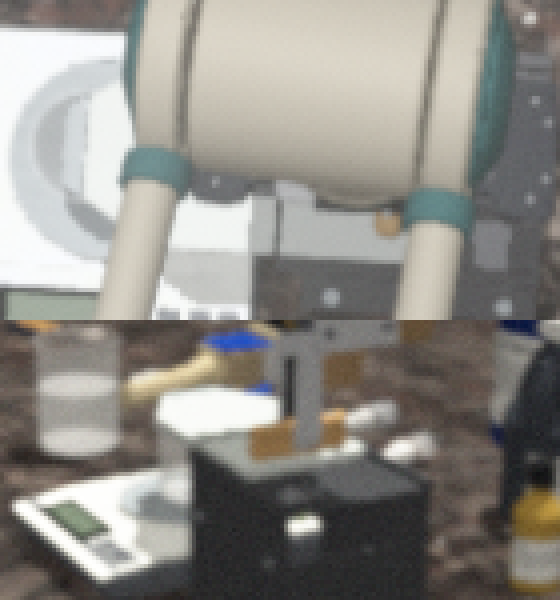

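The top view shows the line at crop (277,230), level with the stand's end to within about 0.5 mm. The side view shows the board flat, with the spout over the upright beaker at (175,460). One small correction, then settle and check for stillness.

```bash
python3 -m crank '[0,-0.06,0,0,0,0,1, 0,0,0,0,0,0,1, 0,0,0,0,0,0,1, 0,0,0,0,0,0,1, 0,0,0,0,0,0,1, 0,0,0,0,0,0,1, 0,0,0,0,0,0,1, 0,0,0,0,0,0,1, 0,0,0,0,0,0,1, 0,0,0,0,0,0,1]'
python3 - <<'E'
from prof import *
d=grab("top"); g1=cv2.cvtColor(d["pixels"],cv2.COLOR_RGB2GRAY)
s=bot.state(); print(s["contact_force"],s["torque"],np.abs(s["joint_velocities"]).max())
u=np.arange(-7,11,.5)
for v in range(-54,-29,4):
    p=185-prof(d,g1,[v,v+2],145,u).mean(0); p=np.clip(p-p.min()-8,0,None); print(v,round((p*u).sum()/p.sum(),2))
# beaker before/after, differenced on the visible part
a=cv2.imread("pics/top0.png").astype(int); b=d["pixels"][:,:,::-1].astype(int)
print("pan-left diff",np.abs(a-b)[165:220,192:214].mean(), "display diff",np.abs(a-b)[225:245,195:225].mean())
w=grab("side"); a=cv2.imread("pics/side0.png").astype(int); b=w["pixels"][:,:,::-1].astype(int)
print("side beaker rim..base diff",np.abs(a-b)[175:195,276:288].mean())
E
```

```text
time_s: 17.1
eef_pos: [562.7, -8.7, 150.7]
tcp_rot: [[0.999, -0.05, 0.0], [-0.05, -0.999, -0.001], [0.001, 0.001, -1.0]]
contact_force: [0.3, -3.4, 4.6]
gripper_width: 13.4
[-0.24351164 -4.04588167  5.51991251] [-0.55084793  0.17424132  0.00581703] 0.11874237235231742
-54 1.92
-50 2.01
-46 2.09
-42 1.99
-38 1.55
-34 1.64
-30 1.61
pan-left diff 26.927823691460055 display diff 27.25611111111111
side beaker rim..base diff 13.995833333333334
```

The line now averages u≈1.83 against the edge at 1.8. I'll use my last view to compare the beaker and board before and after.

```bash
python3 - <<'E'
from h import *
w=grab("side")
f=lambda p:cv2.resize(p[150:235,240:370],None,fx=6,fy=3.5*6/6*1.0 if 0 else 3.5,interpolation=3)
f=lambda p:cv2.resize(p[155:225,235:360],None,fx=4.2,fy=4.2,interpolation=3)
cv2.imwrite("pics/k.png",np.vstack([f(cv2.imread("pics/side0.png")),f(w["pixels"][:,:,::-1])]))
E
```

```text
(no output)
```

View pics/k.png

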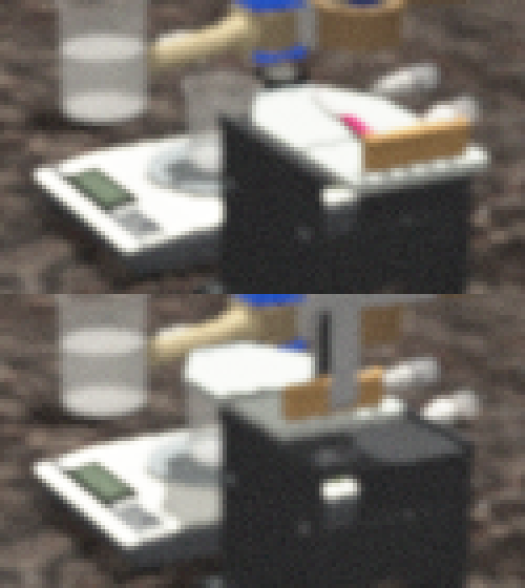

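The beaker's left edge is at x≈187 in both pictures, so it hasn't moved. The spout is over it and the board lies flat on the stand. I'm handing in.

```bash
python3 -c "
from plant import bot
bot.sign_off(); print(bot.state()['time_s'])"
```

```text
the job is handed in; nothing more can be done
the job is handed in; nothing more can be done
```

The job is handed in, at about 17 s on the robot's clock (limit 48 s).

- **Spatula:** it lies flat in the empty tray slot with its handle towards the robot, and I let go of it. The pictures showed the rod and marker unmoved.
- **Board:** I slid it about 108 mm along the stand by its grip without lifting it. It is still gripped (set to 35 N), with the tool pressing down on it at about 5 N.

**Last checks:**
- **Line:** it measured within about 0.3 mm of the stand's end. Only the robot-side half of the line was visible, because the arm hid the rest. The stand's end itself is known to about 0.5 mm.
- **Tool:** it was level and at rest, and the board looked flat on the stand. It carried a steady 3–4 N sideways load, which I take to be friction.
- **Beaker:** it is under the spout, and the side view shows it where it was before.
- **Failed check:** an automatic before/after picture comparison of the pan and beaker was no use. The pictures differed everywhere I compared, even at the fixed display, probably from changed lighting. I judged the beaker by eye instead.

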